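# Feeler gauge check of a gel-cassette clamp

### The arm

A 7-joint arm with a two-finger parallel gripper is mounted at the origin on the work surface. World frame = base frame: x ahead of the robot, y to its left, z up, the work surface at z = 0. Lengths are in m, angles in rad, forces in N, time in s.
With the tool pointing down it reaches from about 0.425 to 0.8 m from the base axis. Payload 8.3 kg.
Tool frame: the origin (TCP) lies midway between the tips of the shut fingers; the grasp point (between the pads) lies 19 mm behind it; z points along the fingers, y is the line along which they close (so a half turn about z gives the same grasp; the last joint's range is limited). The gripper opens to 85 mm and grips with 20 to 120 N. Pads are 22 mm wide; open, the fingers measure 114 mm over their backs; the gripper's body (76 mm by 85 mm) begins 54 mm behind the grasp point. The pads swing forward as they close: fully open they stand 13 mm farther back than shut.
Start: joints at [1.079, 0.383, 0.016, 1.37, -0.006, 1.388, -0.046], TCP at [0.26, -0.568, 0.2] pointing down, gripper open.
Joint ranges: [-2.95, 2.95], [-0.25, 2.06], [-1.52, 1.56], [0.18, 2.33], [-1.44, 4.58], [0.02, 2.06], [-3.01, 3.01]. Speed limits (rad/s): [2.39, 2.39, 3.01, 3.01, 3.14, 3.14, 3.14].

### API

Orientations are given as a rotation vector (axis times angle).
In Python, from cell import monitor, grab_frame, robot gives the robot as it stands.
- The arm moves only by the tool drive_tool, never from a script. Its argument "moves" is a list that holds one entry, the list of rows, each a list of 5 numbers: the shift along the tool's x, y, z in m, then the turn about the tool's z in degrees, then the finger opening in m, from 0 to 0.0854. In form: [[[dx, dy, dz, roll, grip], ...]]. A call has 1 to 5 rows; each row is the pose to reach, as a shift and turn from the pose commanded when the call began, along the tool's axes at that moment; what a row does not reach only later rows make up. A row lasts 1/8 s, in which the tool goes at most 62.5 mm and 10.7 degrees, less where a joint would pass 70% of its speed; a pose out of reach is approached as far as the arm can. A call with a gripper value outside its range is refused whole. The fingers move at their own pace and stop on an object; "force" is the grip in N (left out, the last holds). Time passes only in rows, so rows that repeat a pose let the fingers close. It gives the time, the measured TCP pose, the force, the opening and the grip force at its end, in the units of the state.
- monitor.read_state(): the state, without advancing time (a new reading comes with each control period).
- grab_frame(name): name is "side" or "top" or "wrist"; returns a dict with "img" (420x560x3 uint8, red, green, blue), "z_map" (420x560 float32, m along the optical axis (not along the pixel's ray), 0 where there is no reading), "mtx" (3x3 intrinsics, pixels), "R" (3x3) and "t" (3): a world point X has camera coordinates R X + t; the wrist camera has in their place "hand_eye" (4x4, takes a point from camera to tool coordinates, whose origin is the TCP and whose axes are the flange's). Camera axes: x right, y down, z forward; pixel columns grow to the right and rows downward; lengths in m; the calibration is good to about 2 mm. A picture is of the moment at which its call begins: read the wrist's pose just before it.
- robot.job_done(): hands the job in; it is judged then, once.
The state is a dict: "time": time; "joint_positions": joint angles; "qd": joint speeds; "joint_efforts": joint torques, N m; "position": TCP position; "tool_rot": TCP orientation; "force": force on the tool from outside, world axes, zero at the start; "moment": the same for the moment, N m; "opening": finger opening in m; "finger_force": force on a finger pad.
Only numpy, scipy, OpenCV 4.12 (cv2) and the standard library are available. Lean on these libraries where they do the work, as an engineer would, in place of code of your own. Each camera call takes 0.05 s, during which the arm holds its last target. There are 200 camera calls.

### The job

Check the gap of the gel-cassette clamp with the blue feeler gauge: lift it straight out of its rack, and while holding it slide its blade straight down between the clamp's two sprung plates, where it must drag, until the blade is fully home on the clamp's floor. Let go and leave it standing there upright, and leave the yellow and red gauges in the rack.

Things in the scene. Friction and masses are not known exactly. Their poses are not given: they have to be found in the camera images.
- blue_handle (a point): Middle of the blue gauge's handle: 24 mm thick (x), 40 wide (y), 50 tall. Below it hangs a flat steel blade, 5 mm thick (x), 36 wide (y), its foot 100 mm below this point; z up. 140 g. It stands in a grey rack, handle on its top, blade 75 mm down a slot. Lift 150 mm before moving sideways, to pass over the others (tops 135 mm up), which stand beside it along y in any order, 80 mm apart. Grip across x.
- yellow_handle (a point): Middle of the yellow gauge's handle; as the blue one but for a 2 mm blade, too thin: leave it. All three stand in one fixed grey rack, a block 60 mm (x) by 250 mm (y), 85 mm high, with three slots 14 by 42 mm.
- red_handle (a point): Middle of the red gauge's handle; as the blue one but for a 9 mm blade, too thick: leave it in the rack.
- clamp: Clamp, fixed. Origin on the bench below the middle of the gap, z up. White base 116 (x) by 130 mm (y), 15 thick: its top is the gap's floor. On it two upright aluminium plates, 100 mm long in y, face each other across x, 3 mm apart from 16 to 66 mm up, symmetric about x = 0. Blade fully home, its thickness along x: handle middle 115 mm above the bench. White spring supports 46-54 mm out in x, 63 high.
- clamp_mouth (a point): Middle of the clamp's mouth, 84 mm above the clamp's origin, axes as the clamp's. Green lips flare from the 3 mm gap at 66 mm up to 27 mm wide (x) here. Each plate is sprung inward (3 N, plus 0.25 N per mm) and yields outward up to 14 mm, so the blue blade spreads them and drags by some newtons: it must be pushed down to the floor, and stays upright when let go.
Mind the look-alikes: they are no part of the job. There is more than one size of the part that bears blue_handle; the job needs the middle-sized.

How it is judged:
On the way:
1. the blue gauge, held by the fingers, has its blade 15 mm or more down between the plates and drags on them (x of blue_handle in the frame of clamp between -0.015 and 0.015 m and y of blue_handle in the frame of clamp between -0.035 and 0.035 m and angle between the x axis of blue_handle and the x axis of clamp, either way round below 0.26 rad and z of blue_handle in the frame of clamp below 0.151 m and contact force between the fingers and blue_gauge above 1 N and contact force between blue_gauge and clamp above 0.5 N), for 0.1 s.
At the end, for the whole second after the job is handed in: The blue gauge stands released and still in the clamp: handle centre 105 to 127 mm above the bench, within 15 mm of the clamp's origin along its x and 35 mm along y, upright to 0.2 rad, yaw to 0.26 rad, pressed by the clamp. Other gauges within 30 mm of their starts (x of blue_handle in the frame of clamp between -0.015 and 0.015 m and y of blue_handle in the frame of clamp between -0.035 and 0.035 m and angle between the x axis of blue_handle and the x axis of clamp, either way round below 0.26 rad and z of blue_handle in the frame of clamp between 0.105 and 0.127 m and angle between blue_handle's own z axis and vertical below 0.2 rad and linear speed of blue_gauge below 0.02 m/s and contact force between blue_gauge and clamp above 0.5 N); the robot touches nothing.
It fails at once if the yellow or the red gauge is moved more than 30 mm (distance of any of yellow_handle, red_handle from where it was at the start of the episode above 0.03 m).
It also fails if it takes over 40 s, if anything falls off the work surface, if the arm or the gripper's body presses on something with over 40 N, if the wrist force passes 120 N, or if a joint passes its speed limit or range.

## Working session

There is one attempt and no reset: what is moved stays moved. The work goes in short steps, Python scripts to look and compute and a tool call to move; the robot and the scene stay as the last step left them, time stands still between calls to the robot, and variables do not carry over. Pictures are saved under pics/ and viewed, at most 10 in all, crops included, and the job is handed in when it is done.

Besides the shell and the picture viewer there is one more tool, called after "Request:" in YAML: its name, and indented under it one key for each argument. drive_tool: Moves the arm, as the interface text tells. Its arguments: {"type":"object","properties":{"moves":{"type":"array","items":{"type":"array","items":{"type":"array","items":{"type":"number"}}}},"force":{"type":"number"}},"required":["moves"]}

```bash
mkdir -p pics; python3 - <<'E'
from cell import monitor, grab_frame, robot
import cv2,numpy as np
s=monitor.read_state();print({k:np.round(s[k],3) for k in('time','position','tool_rot','opening','force')})
for n in('top','side'):
    f=grab_frame(n);np.savez(n+'.npz',**f);cv2.imwrite(f'pics/{n}0.png',f['img'][...,::-1])
    print(n,-f['R'].T@f['t'],f['R'].round(2).tolist(),f['mtx'][0,0])
print(grab_frame('wrist')['hand_eye'].round(3))
E
```

```text
{'time': np.float64(0.0), 'position': array([ 0.26 , -0.568,  0.199]), 'tool_rot': array([-3.068e+00, -6.680e-01,  1.000e-03]), 'opening': np.float64(0.086), 'force': array([-0.447,  0.113,  1.198])}
top [0.41289403 0.069088   1.09476548] [[-0.03, -1.0, -0.01], [-1.0, 0.03, -0.09], [0.09, 0.0, -1.0]] 465.5779910452414
side [0.32465884 0.69815531 0.69017948] [[-0.95, -0.3, 0.02], [-0.22, 0.63, -0.74], [0.21, -0.71, -0.67]] 463.6878460687416
[[-0.    -0.957 -0.29   0.074]
 [ 1.    -0.     0.    -0.001]
 [-0.    -0.29   0.957 -0.173]
 [ 0.     0.     0.     1.   ]]
```

View pics/top0.png

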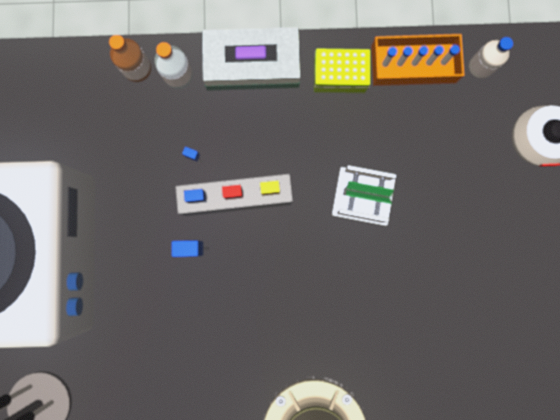

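View pics/side0.png

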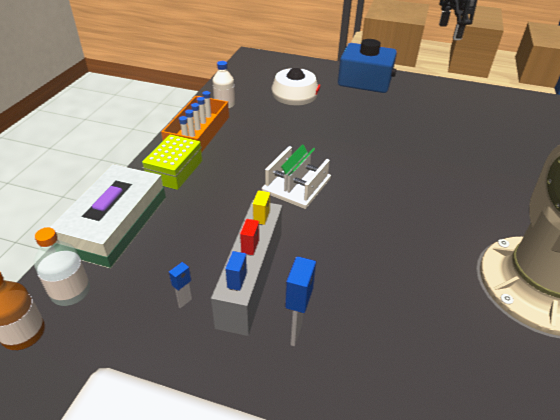

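Top view: the blue candidates are the small loose gauge (190,153), the one in the rack (194,196) and the large one (186,248). The task puts the gauge in the rack with red (232,191) and yellow (270,187), and it is the middle size. I choose (194,196). The clamp is at (365,195) with green lips.

```bash
cat > h.py <<'E'
import numpy as np,cv2
def cloud(f):
    v,u=np.mgrid[:420,:560]; z=f['z_map']; K=f['mtx']
    c=np.stack([(u-K[0,2])/K[0,0]*z,(v-K[1,2])/K[1,1]*z,z],-1)
    return (c-f['t'])@f['R']
def hsv(f): return cv2.cvtColor(f['img'],cv2.COLOR_RGB2HSV)
def rect(P):
    (c,s,a)=cv2.minAreaRect((P[:,:2]*1000).astype(np.float32)); return np.round(c,1),np.round(s,1),round(a,1)
E
python3 - <<'E'
from h import *
for n in('top','side'):
    f=dict(np.load(n+'.npz'));P=cloud(f);h=hsv(f);Z=P[...,2]
    H,S=h[...,0],h[...,1]
    print(n)
    for name,lo,hi in(('blue',100,125),('red',0,6),('yellow',24,32),('green',50,80)):
        m=((H>=lo)&(H<=hi)&(S>140)&(h[...,2]>50)).astype(np.uint8)
        k,L,st,_=cv2.connectedComponentsWithStats(m)
        for i in range(1,k):
            if st[i,4]<60: continue
            Q=P[(L==i)&(f['z_map']>0)]
            if len(Q)<30: continue
            zt=np.percentile(Q[:,2],95); T=Q[abs(Q[:,2]-zt)<.006]
            if Q[:,0].mean()<.2 or Q[:,0].mean()>.75: continue
            print(name,st[i,:4],'ztop',round(zt,3),rect(T),T.mean(0).round(4),len(T))
    w=(S<60)&(h[...,2]>60)&(P[...,0]>.3)&(P[...,0]<.75)
    m=w&(abs(Z-.085)<.008)&(P[...,1]>.05);print('rack',rect(P[m]),m.sum())
    m=w&(abs(Z-.015)<.007)&(P[...,1]<.05)&(P[...,1]>-.2)
    print('base',rect(P[m]),m.sum())
f=dict(np.load('top.npz'));g=dict(np.load('side.npz'))
a=cv2.resize(f['img'][130:270,150:420],None,fx=2.9,fy=2.9)[:,:400*2]
cv2.imwrite('pics/crop1.png',a[...,::-1])
E
```

```text
top
blue [183 147  15  13] ztop 0.096 (array([629. , 255.2]), array([29.5, 17.9]), 67.9) [0.6292 0.2554 0.0932] 106
blue [185 190  19  12] ztop 0.137 (array([529.8, 240.1]), array([22.4, 37.4]), 6.0) [0.5296 0.2404 0.1347] 188
blue [171 240  30  17] ztop 0.169 (array([419.8, 253.7]), array([52.5, 29.8]), 88.4) [0.4199 0.2539 0.1658] 408
blue [ 67 274  10  15] ztop 0.169 (array([361.9, 479. ]), array([28.4, 16.7]), 3.7) [0.3608 0.4783 0.1662] 97
blue [ 67 299  10  16] ztop 0.169 (array([310.1, 479.3]), array([18.9, 25.2]), 88.3) [0.3102 0.479  0.1658] 105
red [223 186  19  12] ztop 0.137 (array([536. , 160.6]), array([22.9, 37.8]), 1.9) [0.5359 0.1609 0.1346] 194
yellow [261 181  18  13] ztop 0.138 (array([542. ,  82.4]), array([22.3, 35.8]), 4.5) [0.542  0.0827 0.135 ] 180
green [348 182  45  13] ztop 0.084 (array([ 542.3, -138.1]), array([95.8,  7.8]), 76.7) [ 0.543  -0.1357  0.081 ] 104
green [347 192  43  10] ztop 0.084 (array([ 520.4, -131.7]), array([93.6,  5.6]), 78.1) [ 0.521  -0.1307  0.0811] 60
rack (array([450.3, 270.2]), array([293.9, 443.1]), 0.8) 2531
base (array([525.1,
[... 265 characters left out ...]
 0.1353] 296
blue [286 257  30  56] ztop 0.168 (array([419.6, 255.6]), array([32.4, 56. ]), 0.3) [0.419  0.2589 0.1665] 625
blue [169 262  22  28] ztop 0.096 (array([628.2, 258.3]), array([29.6, 19.2]), 66.2) [0.6275 0.2591 0.0939] 173
red [240 219  19  36] ztop 0.137 (array([536. , 163.7]), array([24.1, 41.9]), 4.3) [0.5356 0.1664 0.1353] 239
yellow [253 190  17  34] ztop 0.137 (array([542.1,  84. ]), array([24.2, 42.6]), 2.4) [0.5418 0.0866 0.1354] 199
green [282 145  25  29] ztop 0.085 (array([ 542.4, -134.8]), array([98. ,  9.2]), 76.4) [ 0.5436 -0.1341  0.0822] 105
rack (array([526.7, 170.1]), array([204. , 238.8]), 4.6) 2069
base (array([542.3, -80.3]), array([237.8, 115.4]), 76.0) 881
```

View pics/crop1.png

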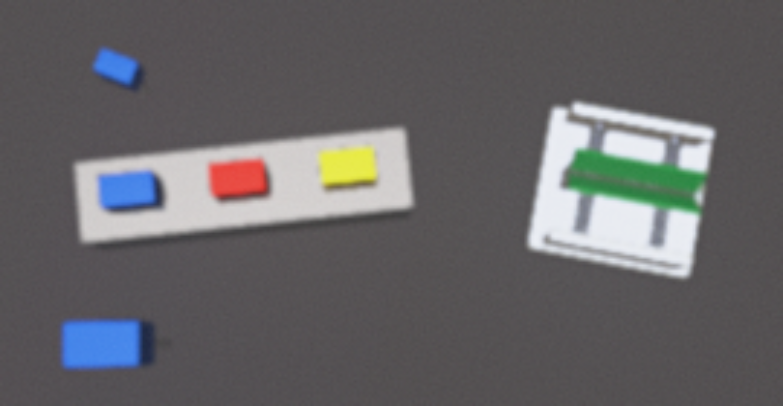

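The crop confirms it: the middle-sized blue gauge sits in the rack's left slot at (127,190), beside red (238,177) and yellow (348,166). The small one (117,67) and the large one (100,343) stand loose. The clamp's lips are at (640,180).

Next I plan the move, passing over the clamp for a close look.

```bash
cat >> h.py <<'E'
from scipy.spatial.transform import Rotation as Ro
def plan(p,yaw_close=None):
    """tool-frame shift and roll (deg) to bring TCP to p with tool y along world yaw (deg), +-180"""
    from cell import monitor
    s=monitor.read_state();R=Ro.from_rotvec(s['tool_rot']).as_matrix()
    print('t',round(s['time'],2),'pos',np.round(s['position'],4),'F',np.round(s['force'],1),'open',round(float(s['opening']),4),'q7',round(s['joint_positions'][6],2))
    d=R.T@(np.array(p)-s['position'])
    ya=np.degrees(np.arctan2(R[1,1],R[0,1])); print('tool y yaw',ya.round(1),'toolz',R[:,2].round(3))
    if yaw_close is not None:
        r=(-(yaw_close-ya)+90)%180-90
        print('roll',r.round(1))
    print('shift',d.round(4))
E
python3 - <<'E'
from h import *
plan([.50,-.20,.30],-13)
plan([.53,.241,.30],4.5)
E
```

```text
t 0.15 pos [ 0.2597 -0.568   0.1995] F [-0.5 -0.8  0.4] open 0.085 q7 -0.05
tool y yaw -65.4 toolz [-0.001  0.001 -1.   ]
roll -52.4
shift [ 0.3716 -0.2349 -0.1001]
t 0.15 pos [ 0.2597 -0.568   0.1995] F [-0.5 -0.8  0.4] open 0.085 q7 -0.05
tool y yaw -65.4 toolz [-0.001  0.001 -1.   ]
roll -69.9
shift [ 0.5822 -0.6235 -0.0995]
```

Request:
drive_tool:
  moves:
    - [[0.05,-0.03,-0.04,-10,0.085],[0.1,-0.06,-0.08,-20,0.085],[0.15,-0.09,-0.1,-30,0.085],[0.2,-0.12,-0.1,-40,0.085],[0.25,-0.15,-0.1,-50,0.085]]

```text
time: 0.78
position: [0.4225, -0.3312, 0.3008]
tool_rot: [2.494, 1.909, 0.0]
force: [0.4, -0.4, -0.3]
opening: 0.0849
finger_force: 0.0
```

```bash
python3 - <<'E'
from h import *
plan([.53,-.16,.30],-13)
E
```

```text
t 0.78 pos [ 0.4225 -0.3312  0.3008] F [ 0.4 -0.4 -0.3] open 0.0849 q7 0.31
tool y yaw -15.1 toolz [ 0.001 -0.001 -1.   ]
roll -2.1
shift [0.1933 0.0591 0.0008]
```

Request:
drive_tool:
  moves:
    - [[0.05,0.015,0,-2,0.085],[0.1,0.03,0,-2,0.085],[0.145,0.05,0,-2,0.085],[0.19,0.06,0,-2,0.085],[0.19,0.06,0,-2,0.085]]

```text
time: 1.4
position: [0.5315, -0.1606, 0.2999]
tool_rot: [-2.457, -1.955, -0.002]
force: [-0.2, -0.8, 0.9]
opening: 0.085
finger_force: 0.0
```

```bash
cat >> h.py <<'E'
def wrist(name):
    from cell import monitor,grab_frame
    s=monitor.read_state();f=grab_frame('wrist');R=Ro.from_rotvec(s['tool_rot']).as_matrix();E=f['hand_eye']
    M=R@E[:3,:3];o=R@E[:3,3]+s['position']
    f['R']=M.T;f['t']=-M.T@o
    cv2.imwrite(f'pics/{name}.png',f['img'][...,::-1]);return f
E
python3 - <<'E'
from h import *
f=wrist('w1');P=cloud(f);h=hsv(f)
m=(h[...,0]>=50)&(h[...,0]<=80)&(h[...,1]>120)&(f['z_map']>0)
Q=P[m];print(rect(Q),np.percentile(Q[:,2],[5,50,99]))
T=Q[Q[:,2]>.079];print('top',rect(T))
a=np.radians(-13);ex=np.array([np.cos(a),np.sin(a)]);ey=np.array([-ex[1],ex[0]])
for A in(Q,T):
  u=A[:,:2]@ex;v=A[:,:2]@ey;print(u.min(),u.max(),v.min(),v.max())
mid=(T[:,:2]@ex); mid=(mid.min()+mid.max())/2
for s in(-1,1):
    B=T[s*(T[:,:2]@ex-mid)>.003];print(s,B.mean(0).round(4),rect(B))
plan([.53,.20,.30],4.5)
E
```

```text
(array([ 541. , -150.3]), array([108.5, 115.9]), 44.3) [0.0674689  0.07759198 0.41288036]
top (array([ 541. , -150.3]), array([108.5, 115.9]), 44.3)
0.4917436733862103 0.6241829964858389 -0.07997007020448788 0.038745269519625675
0.4917436733862103 0.6241829964858389 -0.059697113606438236 0.03870128728879837
-1 [ 0.515  -0.1311  0.1217] (array([ 512.7, -127.4]), array([94.4, 54.9]), 55.1)
1 [ 0.5532 -0.1426  0.1548] (array([ 575.3, -143.3]), array([98.1, 62.6]), 77.4)
t 1.45 pos [ 0.5305 -0.1635  0.2999] F [ 0.2 -0.3 -0.1] open 0.0851 q7 -0.06
tool y yaw -13.2 toolz [-0.     0.001 -1.   ]
roll -17.7
shift [ 3.538e-01 -8.350e-02  2.000e-04]
```

View pics/w1.png

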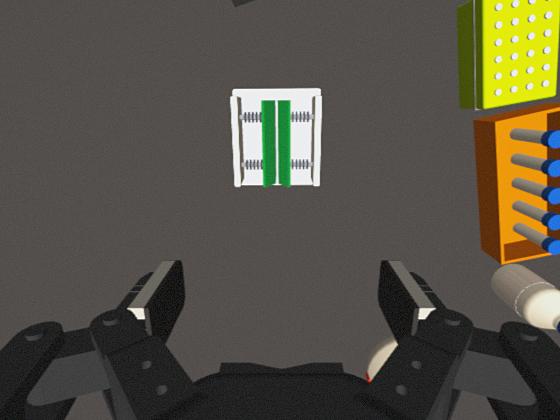

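The wrist view shows the clamp at (276,140). The lips span columns 262–290 with the gap at 276, and they are almost aligned with the image, so the -13° yaw is right.

```bash
python3 - <<'E'
from h import *
f=wrist('w2');P=cloud(f);h=hsv(f)
m=(h[...,0]>=50)&(h[...,0]<=80)&(h[...,1]>120)&(f['z_map']>0)&(abs(P[...,2]-.075)<.02)
m[:80]=0;m[200:]=0;m[:,:230]=0;m[:,330:]=0
Q=P[m];print(rect(Q))
a=np.radians(-13);ex=np.array([np.cos(a),np.sin(a)]);ey=np.array([-ex[1],ex[0]])
u=Q[:,:2]@ex;v=Q[:,:2]@ey;U=np.percentile(u,[1,99]);V=np.percentile(v,[1,99]);print(U,V,ex*U.mean()+ey*V.mean())
for s in(-1,1):
    B=m&(s*(P[...,:2]@ex-U.mean())>.004);p=P[B];w=p[:,:2]@ex
    hi=p[:,2]>.079;print(s,'hi u',w[hi].mean(), 'yaw',np.degrees(np.polyfit(p[:,:2]@ey,w,1)[0]))
    print(rect(p))
plan([.53,.20,.30],4.5)
E
```

```text
(array([ 531.3, -133. ]), array([99.4, 32.4]), 77.2)
[0.53181575 0.56267339] [-0.05807597  0.03852957] [ 0.53102023 -0.13262596]
-1 hi u 0.5346428765409573 yaw 0.05976197087620518
(array([ 521.3, -130.4]), array([98.8, 11.8]), 77.1)
1 hi u 0.5608548417098679 yaw -0.019649761149161917
(array([ 541.2, -135.3]), array([99.3, 12.1]), 77.2)
t 1.5 pos [ 0.5299 -0.1654  0.2999] F [-0.4 -0.5  0.1] open 0.0847 q7 -0.06
tool y yaw -13.4 toolz [-0.001 -0.    -1.   ]
roll -17.9
shift [ 3.555e-01 -8.440e-02 -1.000e-04]
```

Clamp gap centre: (0.531, -0.133), yaw -13°. Now to the blue gauge.

Request:
drive_tool:
  moves:
    - [[0.06,-0.015,0,-4,0.085],[0.12,-0.03,0,-8,0.085],[0.18,-0.045,0,-12,0.085],[0.24,-0.06,0,-15,0.085],[0.3,-0.07,0,-18,0.085]]

```text
time: 2.12
position: [0.5317, 0.1422, 0.3006]
tool_rot: [2.132, 2.305, -0.0]
force: [0.5, -0.9, 0.2]
opening: 0.0851
finger_force: 0.0
```

Request:
drive_tool:
  moves:
    - [[0.025,-0.01,0,0,0.085],[0.03,-0.01,0,0,0.07],[0.03,-0.01,0,0,0.07]]

```text
time: 2.5
position: [0.5199, 0.1695, 0.3002]
tool_rot: [2.134, 2.305, -0.001]
force: [0.9, -0.3, 0.5]
opening: 0.0699
finger_force: 0.0
```

```bash
python3 - <<'E'
from h import *
f=wrist('w3');P=cloud(f);h=hsv(f)
for name,lo,hi in(('blue',100,125),('red',0,6)):
    m=((h[...,0]>=lo)&(h[...,0]<=hi)&(h[...,1]>140)&(h[...,2]>50)&(abs(P[...,2]-.135)<.006)).astype(np.uint8)
    k,L,st,_=cv2.connectedComponentsWithStats(m)
    for i in range(1,k):
        if st[i,4]>150: Q=P[L==i];print(name,st[i],rect(Q),Q[:,2].mean())
plan([.53,.241,.30],4.5)
E
```

```text
blue [199  53   4  56 165] (array([435.8, 256.2]), array([49.4,  1.1]), 89.3) 0.13536981259213263
blue [286  82  24  42 964] (array([530.2, 243.7]), array([22.4, 38.5]), 4.7) 0.1344104593153494
red [286 163  22  38 820] (array([536.5, 164.8]), array([22.2, 39.8]), 4.7) 0.13434709684358495
t 2.55 pos [0.5201 0.1691 0.3002] F [ 0.8 -0.4 -1.1] open 0.0693 q7 -0.41
tool y yaw 4.4 toolz [ 0.    -0.001 -1.   ]
roll -0.1
shift [0.0709 0.0153 0.0001]
```

View pics/w3.png

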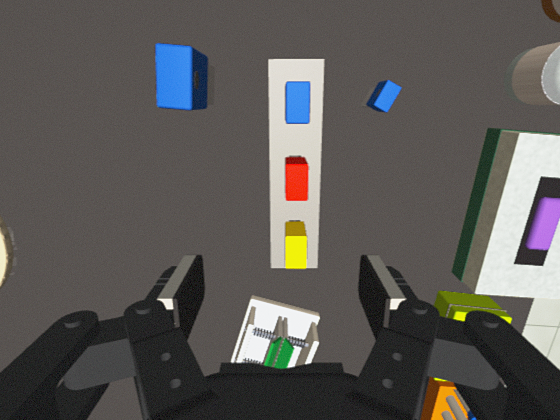

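The wrist view shows blue in the rack at (298,102), red at (296,180), the large gauge at (180,77) and the small one at (384,95). There is room for the fingers. I approach at height, then descend.

Request:
drive_tool:
  moves:
    - [[0.045,0.01,0,0,0.07],[0.073,0.0155,0.03,0,0.07],[0.073,0.0155,0.07,0,0.07],[0.073,0.0155,0.1,0,0.07],[0.073,0.0155,0.1,0,0.07]]

```text
time: 3.18
position: [0.5287, 0.2424, 0.1978]
tool_rot: [-2.134, -2.304, 0.008]
force: [-0.6, -1.0, 0.3]
opening: 0.0703
finger_force: 0.0
```

```bash
python3 - <<'E'
from h import *
plan([.530,.243,.098],4.6)
E
```

```text
t 3.17 pos [0.5287 0.2424 0.1978] F [-0.6 -1.   0.3] open 0.0703 q7 -0.58
tool y yaw 4.4 toolz [-0.004 -0.003 -1.   ]
roll -0.2
shift [0.0007 0.0018 0.0998]
```

Request:
drive_tool:
  moves:
    - [[0.001,0.001,0.035,0,0.07],[0.001,0.001,0.07,0,0.07],[0.001,0.001,0.1,0,0.07],[0.001,0.001,0.1,0,0.07]]

```text
time: 3.68
position: [0.5299, 0.2449, 0.0997]
tool_rot: [-2.133, -2.306, 0.004]
force: [-0.1, -1.2, 0.4]
opening: 0.0699
finger_force: 0.0
```

Request:
drive_tool:
  moves:
    - [[0,0,0,0,0.015],[0,0,0,0,0.015],[0,0,0,0,0.015],[0,0,0,0,0.015],[0,0,0,0,0.015]]
  force: 50

```text
time: 4.3
position: [0.5306, 0.2471, 0.1021]
tool_rot: [2.13, 2.307, 0.004]
force: [-1.6, -1.3, 6.3]
opening: 0.0206
finger_force: 48.7
```

Request:
drive_tool:
  moves:
    - [[0,0,0,0,0.015],[0,0,-0.01,0,0.015],[0,0,-0.025,0,0.015],[0,0,-0.04,0,0.015],[0,0,-0.04,0,0.015]]

```text
time: 4.92
position: [0.5307, 0.2473, 0.1423]
tool_rot: [2.13, 2.307, 0.005]
force: [-0.8, 0.2, -2.9]
opening: 0.0209
finger_force: 49.0
```

```bash
python3 - <<'E'
from h import *
plan([.530,.243,.25],4.6)
from cell import grab_frame
f=wrist('w4');g=grab_frame('side')
cv2.imwrite('pics/s4.png',np.hstack([cv2.resize(f['img'],(400,300)),cv2.resize(g['img'][150:360,140:420],(400,300))])[...,::-1])
E
```

```text
t 4.92 pos [0.5307 0.2473 0.1423] F [-0.8  0.2 -2.9] open 0.0209 q7 -0.6
tool y yaw 4.6 toolz [ 0.003  0.001 -1.   ]
roll -0.0
shift [-0.0041 -0.0007 -0.1077]
```

View pics/s4.png

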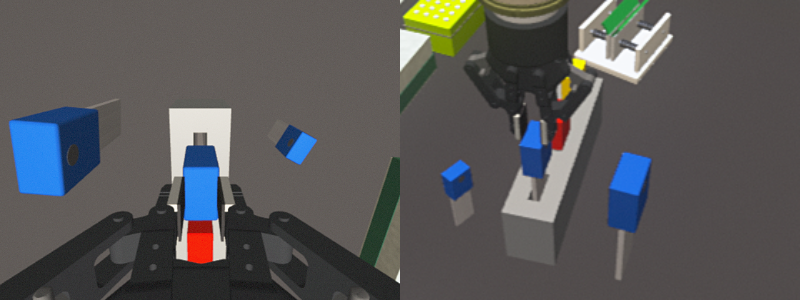

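The gauge is held upright and its blade is rising out of the slot: left panel handle at (200,185), right panel at (535,155). I keep lifting.

Request:
drive_tool:
  moves:
    - [[0,0,-0.03,0,0.015],[0,0,-0.06,0,0.015],[0,0,-0.09,0,0.015],[0,0,-0.12,0,0.015],[0,0,-0.13,0,0.015]]

```text
time: 5.65
position: [0.5301, 0.2471, 0.2715]
tool_rot: [2.131, 2.308, 0.003]
force: [-0.1, -0.4, -2.3]
opening: 0.0211
finger_force: 49.2
```

```bash
python3 - <<'E'
from h import *
plan([.5313,-.133,.27],-13)
f=wrist('w5');P=cloud(f);h=hsv(f)
m=((h[...,0]>=100)&(h[...,0]<=125)&(h[...,1]>140)&(h[...,2]>50)&(P[...,2]>.2)).astype(np.uint8)
k,L,st,_=cv2.connectedComponentsWithStats(m);i=1+st[1:,4].argmax();Q=P[L==i]
zt=np.percentile(Q[:,2],97);T=Q[abs(Q[:,2]-zt)<.005];print(zt,T.mean(0),rect(T),st[i])
E
```

```text
t 5.65 pos [0.5301 0.2471 0.2715] F [-0.1 -0.4 -2.3] open 0.0211 q7 -0.56
tool y yaw 4.6 toolz [ 0.002  0.001 -1.   ]
roll 17.6
shift [-0.3789 -0.0292  0.0011]
0.3051896889006197 [0.5301126  0.24637683 0.303688  ] (array([530.2, 244.9]), array([23.2, 39.7]), 4.9) [ 256  204   51  104 4808]
```

Request:
drive_tool:
  moves:
    - [[-0.035,-0.003,0,3,0.015],[-0.08,-0.006,0,6,0.015],[-0.13,-0.01,0,9,0.015],[-0.18,-0.014,0,12,0.015],[-0.23,-0.018,0,15,0.015]]

```text
time: 6.32
position: [0.5293, 0.014, 0.2685]
tool_rot: [-2.415, -2.007, 0.003]
force: [0.2, 0.0, -1.3]
opening: 0.0208
finger_force: 49.3
```

```bash
python3 - <<'E'
from h import *
plan([.5313,-.133,.27],-13)
E
```

```text
t 6.33 pos [0.5293 0.014  0.2685] F [ 0.2  0.  -1.3] open 0.0208 q7 -0.35
tool y yaw -10.5 toolz [-0.002 -0.    -1.   ]
roll 2.5
shift [-0.1442  0.0289 -0.0015]
```

Request:
drive_tool:
  moves:
    - [[-0.05,0.01,0,2.5,0.015],[-0.1,0.02,0,2.5,0.015],[-0.135,0.027,0,2.5,0.015],[-0.143,0.029,0,2.5,0.015],[-0.143,0.029,0,2.5,0.015]]

```text
time: 6.95
position: [0.5324, -0.1298, 0.269]
tool_rot: [-2.457, -1.955, 0.001]
force: [-0.6, 0.4, -1.9]
opening: 0.0206
finger_force: 49.3
```

```bash
python3 - <<'E'
from h import *
plan([.5313,-.132,.18],-13)
f=wrist('w6');P=cloud(f);h=hsv(f)
m=((h[...,0]>=100)&(h[...,0]<=125)&(h[...,1]>140)&(h[...,2]>50)&(P[...,2]>.2)).astype(np.uint8)
k,L,st,_=cv2.connectedComponentsWithStats(m);i=1+st[1:,4].argmax();Q=P[L==i]
zt=np.percentile(Q[:,2],97);T=Q[abs(Q[:,2]-zt)<.005];print(zt,T.mean(0),rect(T),st[i])
E
```

```text
t 6.95 pos [ 0.5324 -0.1298  0.269 ] F [-0.6  0.4 -1.9] open 0.0206 q7 -0.12
tool y yaw -13.0 toolz [-0.002  0.001 -1.   ]
roll 0.0
shift [-0.0024 -0.0004  0.0889]
0.30263566051819135 [ 0.53198558 -0.13062629  0.30118385] (array([ 531.6, -132.1]), array([40.7, 23.2]), 77.5) [ 256  204   51  105 4868]
```

View pics/w6.png

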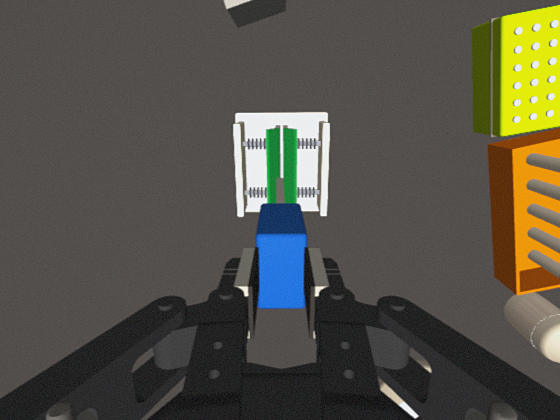

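The blade (280,190) lines up with the gap (282,130) and the handle is aligned. I lower it to the mouth and into the lips.

Request:
drive_tool:
  moves:
    - [[-0.002,0,0.03,0,0.015],[-0.002,0,0.06,0,0.015],[-0.002,0,0.085,0,0.015],[-0.002,0,0.1,0,0.015],[-0.002,0,0.1,0,0.015]]
  force: 80

```text
time: 7.62
position: [0.5319, -0.1307, 0.1694]
tool_rot: [-2.455, -1.958, 0.001]
force: [-0.1, -0.7, -0.8]
opening: 0.0192
finger_force: 78.6
```

Request:
drive_tool:
  moves:
    - [[0,0,0.007,0,0.015],[0,0,0.014,0,0.015],[0,0,0.021,0,0.015],[0,0,0.028,0,0.015],[0,0,0.028,0,0.015]]

```text
time: 8.25
position: [0.5316, -0.1319, 0.1411]
tool_rot: [-2.456, -1.956, 0.002]
force: [0.1, -0.3, -4.1]
opening: 0.0194
finger_force: 78.5
```

Request:
drive_tool:
  moves:
    - [[0,0,0.006,0,0.015],[0,0,0.012,0,0.015],[0,0,0.018,0,0.015]]

```text
time: 8.62
position: [0.5325, -0.1319, 0.124]
tool_rot: [2.457, 1.957, 0.0]
force: [-1.2, -0.5, 1.9]
opening: 0.019
finger_force: 79.7
```

```bash
python3 - <<'E'
from h import *
plan([.5313,-.132,.107],-13)
from cell import grab_frame
f=wrist('w7');g=grab_frame('side')
P=cloud(f);h=hsv(f)
m=((h[...,0]>=100)&(h[...,0]<=125)&(h[...,1]>140)&(h[...,2]>50)&(f['z_map']<.35)).astype(np.uint8)
k,L,st,_=cv2.connectedComponentsWithStats(m);i=1+st[1:,4].argmax();Q=P[L==i]
zt=np.percentile(Q[:,2],97);T=Q[abs(Q[:,2]-zt)<.005];print(zt,T.mean(0),rect(T))
cv2.imwrite('pics/s7.png',np.hstack([cv2.resize(f['img'],(400,300)),cv2.resize(g['img'][90:225,220:400],(400,300))])[...,::-1])
E
```

```text
t 8.62 pos [ 0.5325 -0.1319  0.124 ] F [-1.2 -0.5  1.9] open 0.019 q7 -0.15
tool y yaw -12.9 toolz [ 0.  0. -1.]
roll 0.1
shift [-0.0004 -0.0011  0.017 ]
0.15766656004884644 [ 0.53205275 -0.13239556  0.15605329] (array([ 531.5, -134.2]), array([40.7, 23.1]), 77.0)
```

View pics/s7.png

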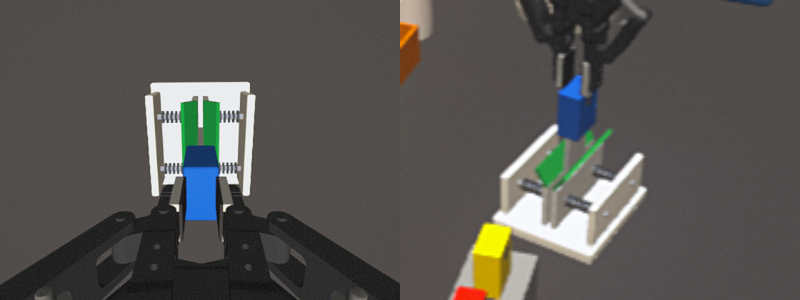

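The blade is between the spread plates, with the handle at (575,105) in the right panel, upright and still held. About 16 mm remain, so I push on to the floor.

Request:
drive_tool:
  moves:
    - [[0,0,0.005,0,0.015],[0,0,0.01,0,0.015],[0,0,0.014,0,0.015],[0,0,0.016,0,0.015],[0,0,0.016,0,0.015]]

```text
time: 9.35
position: [0.5321, -0.1318, 0.1079]
tool_rot: [-2.457, -1.957, 0.001]
force: [0.8, 0.9, -1.1]
opening: 0.0186
finger_force: 79.0
```

Request:
drive_tool:
  moves:
    - [[0,0,0.001,0,0.015],[0,0,0.002,0,0.015],[0,0,0.003,0,0.015],[0,0,0.003,0,0.015]]

```text
time: 9.85
position: [0.5337, -0.1321, 0.1072]
tool_rot: [2.455, 1.955, 0.003]
force: [-1.3, -0.6, 11.2]
opening: 0.019
finger_force: 82.1
```

```bash
cat > look.py <<'E'
from h import *
import sys
plan([.5313,-.132,.107],-13)
f=wrist(sys.argv[1]);P=cloud(f);h=hsv(f)
m=((h[...,0]>=100)&(h[...,0]<=125)&(h[...,1]>140)&(h[...,2]>50)&(f['z_map']<.4)).astype(np.uint8)
k,L,st,_=cv2.connectedComponentsWithStats(m);i=1+st[1:,4].argmax();Q=P[L==i]
zt=np.percentile(Q[:,2],97);T=Q[abs(Q[:,2]-zt)<.005];print('top',zt,T.mean(0),rect(T))
E
python3 look.py w8
```

```text
t 9.85 pos [ 0.5337 -0.1321  0.1072] F [-1.3 -0.6 11.2] open 0.019 q7 -0.15
tool y yaw -12.9 toolz [ 0.003 -0.001 -1.   ]
roll 0.1
shift [-0.0005 -0.0024  0.0002]
top 0.14114519060501846 [ 0.53321851 -0.13262537  0.13940522] (array([ 532.6, -134.5]), array([40.6, 23.2]), 77.0)
```

It is on the floor: 11 N upward and the handle middle at about 115 mm. I release and retreat straight up.

Request:
drive_tool:
  moves:
    - [[0,0,-0.002,0,0.03],[0,0,-0.002,0,0.06],[0,0,-0.002,0,0.07],[0,0,-0.002,0,0.07],[0,0,-0.002,0,0.07]]

```text
time: 10.52
position: [0.5322, -0.1319, 0.1071]
tool_rot: [-2.457, -1.957, 0.0]
force: [0.8, 0.1, 0.6]
opening: 0.0699
finger_force: 0.0
```

Request:
drive_tool:
  moves:
    - [[0,0,-0.02,0,0.07],[0,0,-0.05,0,0.07],[0,0,-0.09,0,0.07],[0,0,-0.12,0,0.07],[0,0,-0.12,0,0.07]]

```text
time: 11.15
position: [0.5338, -0.132, 0.23]
tool_rot: [2.454, 1.955, 0.005]
force: [-0.2, -0.2, -0.9]
opening: 0.0696
finger_force: 0.0
```

```bash
python3 look.py w9; python3 - <<'E'
import cv2,numpy as np
from cell import grab_frame
g=grab_frame('side');t=grab_frame('top')
cv2.imwrite('pics/end.png',np.hstack([cv2.resize(g['img'][90:345,150:490],(400,300)),cv2.imread('pics/w9.png')[...,::-1][::2,::2].repeat(1,0)[:210].astype(np.uint8) if 0 else cv2.resize(cv2.imread('pics/w9.png')[...,::-1],(400,300))])[...,::-1])
E
```

```text
t 11.15 pos [ 0.5338 -0.132   0.23  ] F [-0.2 -0.2 -0.9] open 0.0696 q7 -0.12
tool y yaw -12.9 toolz [ 0.005 -0.001 -1.   ]
roll 0.1
shift [-0.0005 -0.0031  0.123 ]
top 0.14075676731162953 [ 0.53136057 -0.13316268  0.13935706] (array([ 531. , -133.6]), array([39.3, 23.2]), 77.7)
```

View pics/end.png

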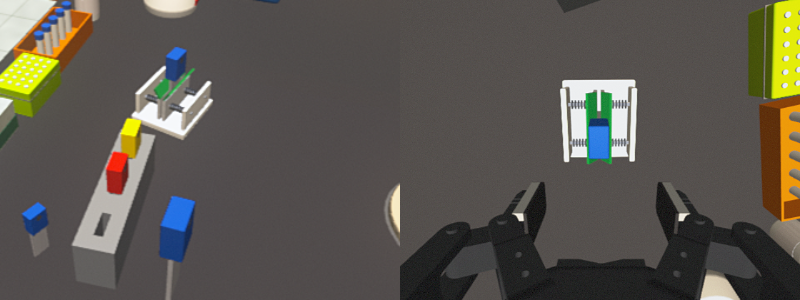

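The blue gauge stands upright and released in the clamp at (177,62) in the left panel. Red (117,172) and yellow (130,137) are still in the rack.

```bash
python3 -c "
from cell import robot
print(robot.job_done())"
```

```text
the job is handed in; nothing more can be done
None
```

The blue gauge stands upright and released on the clamp's floor, its handle middle about 115 mm up; red and yellow were left in the rack, and the job is handed in (no verdict was returned).

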